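Sort the spacer tubes into their rows by length

ROBOT

A 6-joint arm with a two-finger parallel gripper is mounted at the origin on the work surface. World frame = base frame: x ahead of the robot, y to its left, z up, the work surface at z = 0. Lengths are in m, angles in rad, forces in N, time in s.
With the tool pointing down it reaches from about 0.35 to 0.875 m from the base axis. Payload 4.2 kg.
Tool frame: the origin (TCP) lies midway between the tips of the shut fingers; the grasp point (between the pads) lies 19 mm behind it (r.grip_depth is the y of the grasp point in the tool frame, in m); y points along the fingers, x is the direction in which the jaws open and shut, and the axes are right-handed (so a half turn about y gives the same grasp; the last joint's range is limited). The gripper opens to 85 mm and grips with 20 to 120 N. Pads are 22 mm wide; open, the fingers measure 114 mm over their backs; the gripper's body (76 mm by 85 mm) begins 54 mm behind the grasp point. The pads swing forward as they close: fully open they stand 13 mm farther back than shut.
Start: joints at [-0.846, 0.385, 0.008, 0, -1.194, -0.259], TCP at [0.281, -0.558, 0.231] pointing down, gripper open.
Joint ranges: [-3.14, 3.14], [-1.21, 2.06], [-1.07, 1.41], [-3.16, 2.05], [-2.99, -0.16], [-3.1, 3.1]. Speed limits (rad/s): [2.79, 2.79, 3.14, 3.14, 3.14, 3.14].

INTERFACE

Orientations are given as a unit quaternion [w, x, y, z].
In Python, from cell import r, vision gives the robot as it stands. The module is installed in compiled form; this text tells all that it offers.
- The arm moves only by the tool jog_arm, never from a script. Its argument "rows" is text: rows parted by semicolons, each of 7 numbers parted by spaces: the turn, a rotation vector about the world's x, y, z in units of 2 rad (1.0 is 2 rad), then the shift along the world's x, y, z in units of 0.4 m (1.0 is 0.4 m), then the gripper's target within -1 to 1 (shut at 1, half-way at 0, fully open at -1). In form: wx wy wz x y z gripper; .... A call has 1 to 20 rows; each row is the pose to reach, as a shift and turn from the pose commanded when the call began; what a row does not reach only later rows make up. A row lasts 1/8 s, in which the tool goes at most 62.5 mm and 10.7 degrees, less where a joint would pass 70% of its speed; a pose out of reach is approached as far as the arm can. A call with a number of a shift or a turn outside -1 to 1 is refused whole. A call with a gripper value outside its range is refused whole. The fingers move at their own pace and stop on an object; "grip_force" is the grip in N (left out, the last holds). Time passes only in rows, so rows that repeat a pose let the fingers close. It gives the time, the measured TCP pose, the force and the opening at its end, in the units of the state.
- r.read_state(): the state, without advancing time (a new reading comes with each control period).
- vision.read_camera(name): name is "scene" or "top"; returns the picture (384x512x3 uint8, red, green, blue); there is no depth.
- vision.calibration(name): a dict with "fx", "fy", "cx", "cy" (pixels), "dist_coeffs" ([k1, k2, p1, p2, k3] as OpenCV has them; the pictures are not rectified), "R" (3x3) and "t" (3): a world point X has camera coordinates R X + t. Camera axes: x right, y down, z forward; pixel columns grow to the right and rows downward; lengths in m; the calibration is good to about 2 mm. A picture is of the moment at which its call begins. calibration takes no time and is no camera call.
- r.job_done(): hands the job in, once; it reports no verdict.
The state is a dict: "t": time; "joints": joint angles; "qvel": joint speeds; "joint_torque": joint torques, N m; "position": TCP position; "tcp_rot": TCP orientation; "wrist_force": force on the tool from outside, world axes, zero at the start; "torque": the same for the moment, N m; "gripper_width": finger opening in m.
Only numpy, scipy, OpenCV 4.12 (cv2) and the standard library are available. Lean on these libraries where they do the work, as an engineer would, in place of code of your own. Each camera call takes 0.05 s, during which the arm holds its last target.

TASK

A short and a long steel spacer tube stand loose on the workshop bench, outside the two plywood row trays. Stand each one upright in the free part of the row that already holds spacers of its own length, and leave both standing there.

Things in the scene. Friction and masses are not known exactly. Their poses are not given: they have to be found in the camera images.
- spacer_short: Short plain steel spacer tube standing loose and upright on the bench: 30 mm outside diameter, 22 mm bore, 45 mm tall, about 110 g. Origin: centre of its lower end; z up along its axis.
- spacer_long: Long plain steel spacer tube standing loose and upright on the bench: 30 mm outside diameter, 22 mm bore, 75 mm tall, about 180 g. Origin: centre of its lower end; z up along its axis.
- tray_short: Fixed plywood row tray, 62 (x) x 210 (y, along the row) x 12 mm high; floor 5 mm thick, walls 6 mm: 50 x 198 mm inside. Two short pattern spacers (30 mm dia, 45 mm tall, tops 50 mm up) are bolted in at y = -75 and -30 mm; y = -15 to +99 mm is free, its middle about y = +45. Origin: centre of the underside, on the bench; z up. Left or right on the bench, turned up to 12 degrees.
- tray_long: Fixed plywood row tray, 62 (x) x 210 (y, along the row) x 12 mm high; floor 5 mm thick, walls 6 mm: 50 x 198 mm inside. Two long pattern spacers (30 mm dia, 75 mm tall, tops 80 mm up) are bolted in at y = -75 and -30 mm; y = -15 to +99 mm is free, its middle about y = +45. Origin: centre of the underside, on the bench; z up. Left or right on the bench, turned up to 12 degrees.
Mind the look-alikes: they are no part of the job. Leave any red look-alike of the spacer_long alone. Leave any green look-alike of the spacer_short alone.

How it is judged:
At the end, for the whole second after the job is handed in: Each loose spacer stands at rest on the floor of the tray of its own length: axis within 14 mm of the row's centre line and -10 to +90 mm along the row in the tray's frame, lower end 1 to 9 mm above the bench (floor: 5), upright within 10 degrees, under 0.02 m/s (x of spacer_short in the frame of tray_short between -0.014 and 0.014 m and y of spacer_short in the frame of tray_short between -0.01 and 0.09 m and z of spacer_short in the frame of tray_short between 0.001 and 0.009 m and angle between each of spacer_short, spacer_long's own z axis and vertical below 0.17 rad and linear speed of each of spacer_short, spacer_long below 0.02 m/s and x of spacer_long in the frame of tray_long between -0.014 and 0.014 m and y of spacer_long in the frame of tray_long between -0.01 and 0.09 m and z of spacer_long in the frame of tray_long between 0.001 and 0.009 m); the robot touches nothing.
It also fails if it takes over 58 s, if anything falls off the work surface, if the arm or the gripper's body presses on something with over 40 N, if the wrist force passes 120 N, or if a joint passes its speed limit or range.

## Working session

There is one attempt and no reset: what is moved stays moved. The work goes in short steps, Python scripts to look and compute and a tool call to move; the robot and the scene stay as the last step left them, time stands still between calls to the robot, and variables do not carry over. Pictures are saved under pics/ and viewed, and the job is handed in when it is done.

Besides the shell and the picture viewer there is one more tool, called after "Call:" as name(argument=value, ...) on one line, values as JSON. jog_arm: Moves the arm, as the interface text tells. Its arguments: {"type":"object","properties":{"rows":{"type":"string"},"grip_force":{"type":"number"}},"required":["rows"]}

```bash
mkdir -p pics; python3 - <<'E'
from cell import r, vision
import cv2
for n in ("scene","top"):
    im=vision.read_camera(n); cv2.imwrite(f"pics/{n}0.png",im[:,:,::-1])
    c=vision.calibration(n); print(n,c)
print(r.read_state(), r.grip_depth)
E
```

```text
scene {'fx': 484.71789411686706, 'fy': 484.71789411686706, 'cx': 259.0840623665436, 'cy': 195.44924156687392, 'dist_coeffs': array([-0.18918286,  0.        ,  0.        ,  0.        ,  0.        ]), 'R': array([[ 0.06969539,  0.99746589,  0.0142949 ],
       [ 0.77447612, -0.04507162, -0.63099548],
       [-0.62875217,  0.05504853, -0.7756548 ]]), 't': array([-0.04528104, -0.38141393,  1.25395691])}
top {'fx': 349.2050246222443, 'fy': 349.2050246222443, 'cx': 255.06590559327566, 'cy': 185.69758637531706, 'dist_coeffs': array([-0.00833585,  0.        ,  0.        ,  0.        ,  0.        ]), 'R': array([[ 0.01029135, -0.9999368 , -0.00452509],
       [-0.97853178, -0.00913931, -0.20589324],
       [ 0.20583887,  0.00654687, -0.978564  ]]), 't': array([-0.00851078,  0.53425671,  0.64889613])}
{'t': 0.1, 'joints': array([-8.46380418e-01,  3.85493517e-01,  6.74359410e-03, -4.25356061e-04,
       -1.19400071e+00, -2.58620404e-01]), 'qvel': array([ 6.24806692e-04,  1.73907227e-04,  3.63987787e-03,  1.75047338e-03,
       -9.04118136e-05, -5.89188336e-04]), 'joint_torque': array([-2.03210866e-04, -3.93320346e+01,  1.88930297e+01,  4.19784173e+00,
       -2.52263155e-03, -2.92749419e-06]), 'position': array([ 0.28049413, -0.55793207,  0.23031664]), 'tcp_rot': array([-0.37176971,  0.37052803,  0.60220437, -0.6015365 ]), 'wrist_force': array([ 0.21162985, -0.60068336, -0.50796847]), 'torque': array([ 0.01823001,  0.03120112, -0.03045136]), 'gripper_width': 0.0851371023678508} -0.0187
```

View pics/scene0.png

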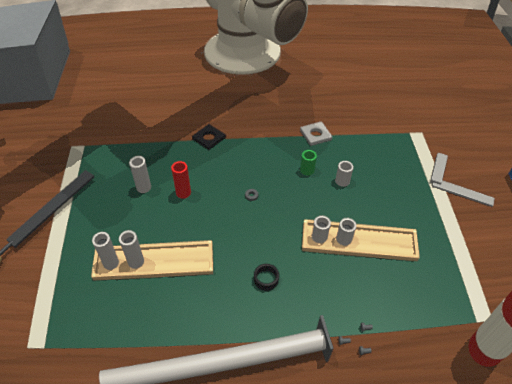

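View pics/top0.png

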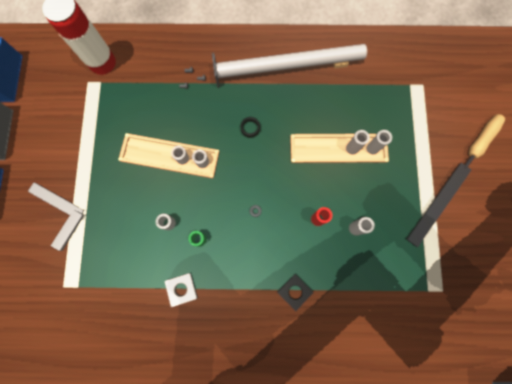

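The full scene view and the top view agree. These are the candidates, with pixels given as scene / top:
- Grey short tube (344,173) / (164,221): this is spacer_short.
- Green short look-alike (308,162) / (197,238): leave it.
- Grey long tube (140,174) / (363,226): this is spacer_long.
- Red long look-alike (181,180) / (322,215): leave it.
- Pattern spacers: short in the left (+y) tray, long in the right (-y) tray. Both pairs are bolted in.

Next are close crops and measurements.

```bash
cat > h.py <<'E'
import cv2,numpy as np
from cell import r,vision
def ray(n,px,z):
    c=vision.calibration(n);K=np.array([[c['fx'],0,c['cx']],[0,c['fy'],c['cy']],[0,0,1]])
    u=cv2.undistortPoints(np.array(px,float).reshape(-1,1,2),K,c['dist_coeffs']).reshape(-1,2)
    d=np.c_[u,np.ones(len(u))]@c['R']; o=-c['R'].T@c['t']
    return o+d*((z-o[2])/d[:,2])[:,None]
def proj(n,X):
    c=vision.calibration(n);K=np.array([[c['fx'],0,c['cx']],[0,c['fy'],c['cy']],[0,0,1]])
    return cv2.projectPoints(np.array(X,float).reshape(-1,1,3),cv2.Rodrigues(c['R'])[0],c['t'],K,c['dist_coeffs'])[0].reshape(-1,2)
E
python3 - <<'E'
from h import *
ims={n:cv2.imread(f"pics/{n}0.png") for n in("scene","top")}
def crop(n,x,y,w,h): return cv2.resize(ims[n][y:y+h,x:x+w],(400,300),interpolation=cv2.INTER_NEAREST)
cv2.imwrite("pics/c1.png",np.vstack([np.hstack([crop("top",140,195,80,60),crop("top",310,195,80,60)]),np.hstack([crop("scene",290,140,80,60),crop("scene",120,145,80,60)])]))
# trays: plywood
for n in ims:
    hsv=cv2.cvtColor(ims[n],cv2.COLOR_BGR2HSV)
    m=cv2.inRange(hsv,(12,60,130),(28,200,255))
    cs,_=cv2.findContours(m,cv2.RETR_EXTERNAL,cv2.CHAIN_APPROX_NONE)
    for c in cs:
        if cv2.contourArea(c)>800: 
            print(n,cv2.contourArea(c),cv2.minAreaRect(c),cv2.boundingRect(c))
            if n=="top":
                P=ray(n,c.reshape(-1,2),0.012)[:,:2].astype(np.float32); print("  world",cv2.minAreaRect(P))
cv2.imwrite("pics/c2.png",np.vstack([np.hstack([crop("top",112,120,120,70),crop("top",280,115,120,70)])]))
for nm,s,t,h in (("short",(344,167),(163.5,221),.045),("long",(139,160),(366,225),.075)):
    print(nm,ray("scene",s,h),ray("top",t,h))
E
```

```text
scene 2529.5 ((151.27682495117188, 258.5361633300781), (31.360824584960938, 122.14741516113281), 87.1375961303711) (91, 240, 122, 38)
scene 2297.0 ((360.7330627441406, 238.3588104248047), (117.3675308227539, 29.180744171142578), 5.04245138168335) (302, 220, 117, 38)
top 2233.5 ((338.9999694824219, 147.49998474121094), (97.99998474121094, 28.999996185302734), -0.0) (290, 133, 99, 30)
  world ((0.6311487555503845, -0.185926154255867), (0.06658940017223358, 0.21484145522117615), 0.529164731502533)
top 2759.5 ((168.47601318359375, 155.13201904296875), (97.76089477539062, 29.96331024169922), 10.30484676361084) (119, 133, 100, 45)
  world ((0.6104036569595337, 0.18747015297412872), (0.21465985476970673, 0.06763387471437454), 79.9581298828125)
short [[0.46817612 0.17723686 0.045     ]] [[0.46233733 0.18004139 0.045     ]]
long [[ 0.45527617 -0.2133981   0.075     ]] [[ 0.45533643 -0.21652724  0.075     ]]
```

View pics/c1.png

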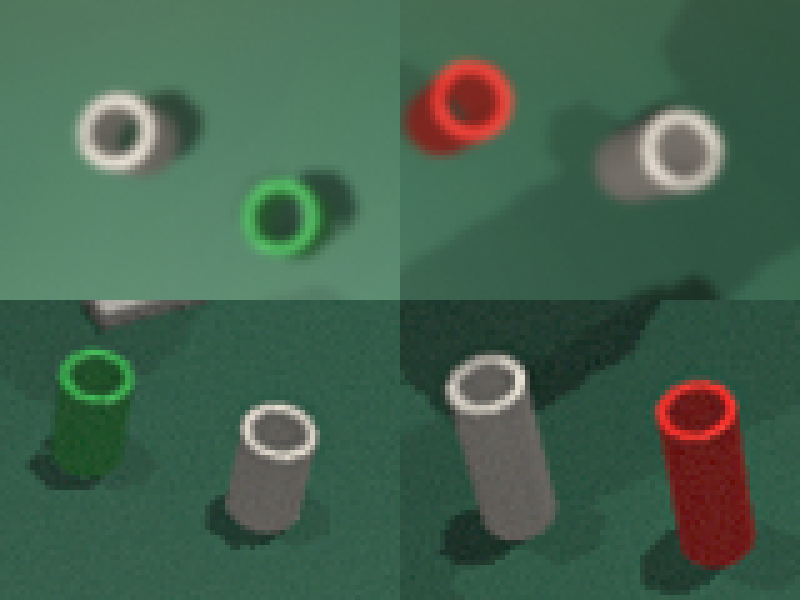

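View pics/c2.png

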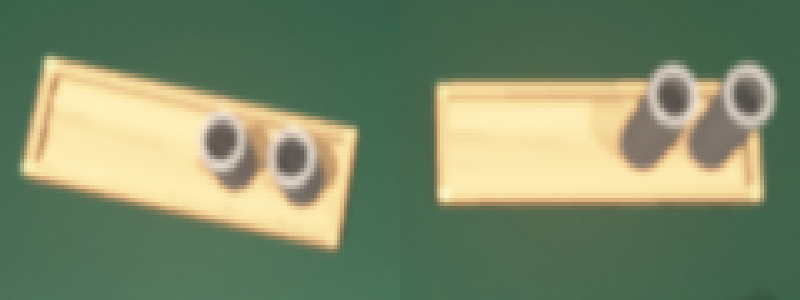

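The crops show the plain grey tubes. In the top crop the short tube's rim is at about (163,221) and the long tube's at about (366,225). The green and red look-alikes stand clearly apart from them. The left tray holds the short pattern pair and the right tray the long pair. I'll refine the rim centres with masks.

```bash
python3 - <<'E'
from h import *
ims={n:cv2.imread(f"pics/{n}0.png") for n in("scene","top")}
def rim(n,x,y,w,h,thr):
    p=cv2.resize(ims[n][y:y+h,x:x+w],None,fx=8,fy=8,interpolation=cv2.INTER_CUBIC)
    hsv=cv2.cvtColor(p,cv2.COLOR_BGR2HSV); m=cv2.inRange(hsv,(0,0,thr),(180,70,255))
    cs,_=cv2.findContours(m,cv2.RETR_EXTERNAL,cv2.CHAIN_APPROX_NONE); c=max(cs,key=cv2.contourArea)
    e=cv2.fitEllipse(c); c0=((e[0][0]+.5)/8-.5+x,(e[0][1]+.5)/8-.5+y); return c0,np.array(e[1])/8
for nm,b in (("short",.045),("long",.075)):
    for n,box,t in (("top",{"short":(150,205,30,30),"long":(352,212,30,30)}[nm],150),("scene",{"short":(332,155,28,28),"long":(125,150,28,28)}[nm],150)):
        c,a=rim(n,*box,t); print(nm,n,c,a,ray(n,c,b)[0])
# pattern tops
for n,box,h in (("top",(170,143,19,20),.05),("top",(191,147,19,20),.05),("top",(351,127,19,22),.08),("top",(375,127,19,22),.08),("scene",(312,213,18,18),.05),("scene",(338,215,18,18),.05),("scene",(91,230,22,20),.08),("scene",(118,228,20,20),.08)):
    c,a=rim(n,*box,140); print(n,c,a,ray(n,c,h)[0])
# predicted tray outline check
for nm,o,a in (("S",(.6104,.1875),-10.04),("L",(.6311,-.186),.5)):
    th=np.deg2rad(a);print(nm,"y axis",-np.sin(th),np.cos(th))
E
```

```text
short top (162.60315132141113, 220.96637153625488) [15.83754063 16.72912025] [0.4623864  0.18185197 0.045     ]
short scene (345.4112186431885, 165.88527297973633) [11.08115387 15.05940533] [0.46540521 0.18056489 0.045     ]
long top (365.66552543640137, 224.6225070953369) [15.77526569 16.40222549] [ 0.45605255 -0.21592605  0.075     ]
long scene (136.9110803604126, 161.55457401275635) [11.03382111 15.75271225] [ 0.45903894 -0.21701275  0.075     ]
top (177.64802646636963, 152.67857456207275) [15.38847065 16.73423386] [0.60410242 0.15837684 0.05      ]
top (199.15428638458252, 156.65590476989746) [14.82802677 16.4562664 ] [0.59589511 0.11325339 0.05      ]
top (360.9535331726074, 137.18934535980225) [15.65551472 17.78455734] [ 0.63046713 -0.21454347  0.08      ]
top (383.81049728393555, 137.02755737304688) [16.01146889 16.55521202] [ 0.63124329 -0.26037582  0.08      ]
scene (321.7922143936157, 222.0705804824829) [13.87208462 16.63598442] [0.59986657 0.11267235 0.05      ]
scene (347.5654544830322, 224.46093654632568) [13.89857864 17.05040359] [0.60787903 0.1573271  0.05      ]
scene (100.44738101959229, 238.84526920318604) [14.58312511 18.20018387] [ 0.63453992 -0.26149496  0.08      ]
scene (127.27788066864014, 237.41834163665771) [14.85152626 18.1560154 ] [ 0.63383608 -0.21651921  0.08      ]
S y axis 0.17433566080564478 0.984686283732773
L y axis -0.008726535498373935 0.9999619230641713
```

Call:
jog_arm(rows="0 0 0.552 0.441 0.854 -0.15 -1;0 0 0.552 0.441 0.854 -0.15 -1;0 0 0.552 0.441 0.854 -0.15 -1;0 0 0.552 0.441 0.854 -0.15 -1;0 0 0.552 0.441 0.854 -0.15 -1;0 0 0.552 0.441 0.854 -0.15 -1;0 0 0.552 0.441 0.854 -0.15 -1;0 0 0.552 0.441 0.854 -0.15 -1;0 0 0.552 0.441 0.854 -0.15 -1;0 0 0.552 0.441 0.854 -0.15 -1;0 0 0.552 0.441 0.854 -0.15 -1", grip_force=40)

```text
t: 1.48
position: [0.4567, -0.2177, 0.1714]
tcp_rot: [0.001, -0.001, -0.707, 0.707]
wrist_force: [0.6, 0.2, 0.6]
gripper_width: 0.0855
```

Call:
jog_arm(rows="0 0 0 0 0.002 -0.1 -1;0 0 0 0 0.002 -0.2 -1;0 0 0 0 0.002 -0.3 -1;0 0 0 0 0.002 -0.348 -1;0 0 0 0 0.002 -0.348 -1;0 0 0 0 0.002 -0.348 1;0 0 0 0 0.002 -0.348 1;0 0 0 0 0.002 -0.348 1;0 0 0 0 0.002 -0.348 1;0 0 0 0 0.002 -0.348 1;0 0 0 0 0.002 -0.348 1;0 0 0 0 0.002 -0.348 1;0 0 0 0 0.002 -0.348 1")

```text
t: 3.1
position: [0.4576, -0.2161, 0.0331]
tcp_rot: [-0.0, -0.001, -0.707, 0.707]
wrist_force: [-1.4, 1.0, 6.3]
gripper_width: 0.03
```

Call:
jog_arm(rows="0 0 0 0 0 0.1 1;0 0 0 0 0 0.2 1;0 0 0 0 0 0.3 1;0 0 0 0.1 0.04 0.3 1;0 0 0 0.2 0.08 0.3 1;0 0 0 0.3 0.13 0.3 1;0 0 0 0.4 0.17 0.3 1;0 0 0 0.436 0.189 0.3 1;0 0 0 0.436 0.189 0.3 1;0 0 0 0.436 0.189 0.3 1;0 0 0 0.436 0.189 0.3 1;0 0 0 0.436 0.189 0.3 1")

```text
t: 4.6
position: [0.631, -0.1408, 0.1525]
tcp_rot: [-0.0, 0.001, 0.707, -0.707]
wrist_force: [-0.0, 0.2, -1.6]
gripper_width: 0.0292
```

```bash
python3 - <<'E'
from h import *
for n in ("scene","top"):
    im=vision.read_camera(n); cv2.imwrite(f"pics/{n}1.png",im[:,:,::-1])
print(r.read_state()['position'],r.read_state()['wrist_force'])
E
```

```text
[ 0.63121552 -0.14068513  0.15243714] [ 0.09485588 -0.43103914 -1.86679322]
```

View pics/scene1.png

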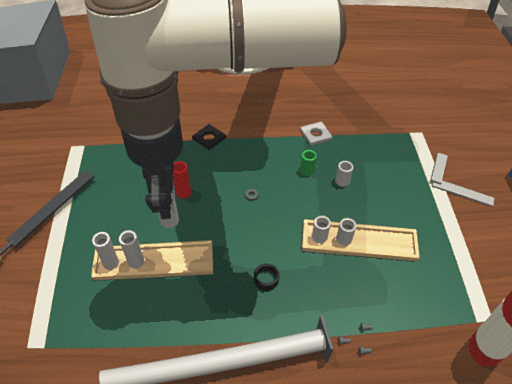

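The tube hangs upright in the fingers at (170,215) above the free half of the long tray. I'll lower it and release.

Call:
jog_arm(rows="0 0 0 0.002 0 -0.09 1;0 0 0 0.002 0 -0.18 1;0 0 0 0.002 0 -0.25 1;0 0 0 0.002 0 -0.272 1;0 0 0 0.002 0 -0.28 1;0 0 0 0.002 0 -0.285 1;0 0 0 0.002 0 -0.287 1;0 0 0 0.002 0 -0.287 1")

```text
t: 5.7
position: [0.6329, -0.1404, 0.0383]
tcp_rot: [-0.0, -0.001, -0.707, 0.707]
wrist_force: [0.6, 0.0, -0.4]
gripper_width: 0.0294
```

Contact is starting, since the weight has come off the wrist. I'll open the fingers and lift.

Call:
jog_arm(rows="0 0 0 0 0 0 0.3;0 0 0 0 0 0 0;0 0 0 0 0 0 -0.5;0 0 0 0 0 0 -1;0 0 0 0 0 0 -1;0 0 0 0 0 0 -1;0 0 0 0 0 0 -1;0 0 0 0 0 0 -1;0 0 0 0 0 0.03 -1;0 0 0 0 0 0.1 -1;0 0 0 0 0 0.2 -1;0 0 0 0 0 0.35 -1;0 0 0 0 0 0.35 -1;0 0 0 0 0 0.35 -1")

```text
t: 7.45
position: [0.6321, -0.1402, 0.178]
tcp_rot: [-0.0, 0.001, 0.707, -0.707]
wrist_force: [-0.7, 0.3, -0.5]
gripper_width: 0.0854
```

Call:
jog_arm(rows="0 0 0 -0.42 0.803 0 -1;0 0 0 -0.42 0.803 0 -1;0 0 0 -0.42 0.803 0 -1;0 0 0 -0.42 0.803 0 -1;0 0 0 -0.42 0.803 0 -1;0 0 0 -0.42 0.803 0 -1;0 0 0 -0.42 0.803 0 -1;0 0 0 -0.42 0.803 0 -1;0 0 0 -0.42 0.803 0 -1;0 0 0 -0.42 0.803 0 -1")

```text
t: 8.7
position: [0.4647, 0.1798, 0.177]
tcp_rot: [0.001, -0.001, -0.707, 0.707]
wrist_force: [-0.1, -0.4, 0.2]
gripper_width: 0.0855
```

```bash
python3 - <<'E'
from h import *
for n in ("scene","top"):
    im=vision.read_camera(n); cv2.imwrite(f"pics/{n}2.png",im[:,:,::-1])
print(r.read_state()['position'],proj("scene",[[.632,-.1405,.08],[.632,-.1405,.005]]))
E
```

```text
[0.4646203  0.18005055 0.17717238] [[173.31812366 234.53480018]
 [178.71860762 258.71090773]]
```

View pics/scene2.png

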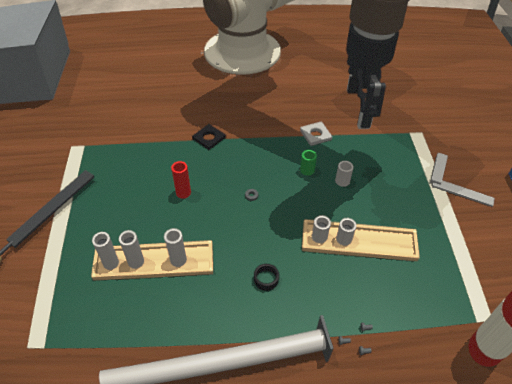

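The long tube stands in its tray, with its rim at (174,234) against a predicted (173,234.5). Next is the short tube at (344,173).

Call:
jog_arm(rows="0 0 0 0 0.002 -0.12 -1;0 0 0 0 0.002 -0.24 -1;0 0 0 0 0.002 -0.34 -1;0 0 0 0 0.002 -0.39 -1;0 0 0 0 0.002 -0.406 -1;0 0 0 0 0.002 -0.406 -1;0 0 0 0 0.002 -0.406 1;0 0 0 0 0.002 -0.406 1;0 0 0 0 0.002 -0.406 1;0 0 0 0 0.002 -0.406 1;0 0 0 0 0.002 -0.406 1;0 0 0 0 0.002 -0.406 1;0 0 0 0 0.002 -0.406 1;0 0 0 0 0.002 -0.406 1")

```text
t: 10.55
position: [0.4646, 0.1818, 0.0157]
tcp_rot: [0.0, 0.001, 0.707, -0.707]
wrist_force: [-1.3, -0.2, 5.8]
gripper_width: 0.0293
```

Call:
jog_arm(rows="0 0 0 0 0 0.1 1;0 0 0 0 0 0.2 1;0 0 0 0 0 0.25 1;0 0 0 0.1 0.03 0.25 1;0 0 0 0.2 0.06 0.25 1;0 0 0 0.3 0.1 0.25 1;0 0 0 0.386 0.125 0.25 1;0 0 0 0.386 0.125 0.25 1;0 0 0 0.386 0.125 0.25 1;0 0 0 0.386 0.125 0.25 1;0 0 0 0.386 0.125 0.25 1")

```text
t: 11.92
position: [0.6181, 0.2315, 0.1153]
tcp_rot: [-0.0, 0.0, 0.707, -0.707]
wrist_force: [0.2, 0.6, -1.5]
gripper_width: 0.0291
```

```bash
python3 - <<'E'
from h import *
im=vision.read_camera("scene"); cv2.imwrite("pics/scene3.png",im[:,:,::-1])
print(r.read_state()['position'],r.read_state()['wrist_force'])
E
```

```text
[0.61824173 0.23157461 0.11534185] [ 1.19771702 -0.45003353 -1.13371645]
```

View pics/scene3.png

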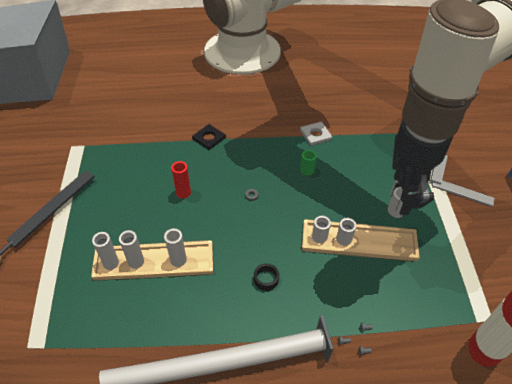

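The short tube is held upright at (398,202), above the free end of the short tray. I'll lower it.

Call:
jog_arm(rows="0 0 0 0.002 0 -0.09 1;0 0 0 0.002 0 -0.17 1;0 0 0 0.002 0 -0.215 1;0 0 0 0.002 0 -0.228 1;0 0 0 0.002 0 -0.233 1;0 0 0 0.002 0 -0.236 1;0 0 0 0.002 0 -0.237 1;0 0 0 0.002 0 -0.237 1")

```text
t: 12.98
position: [0.6198, 0.2318, 0.0208]
tcp_rot: [0.0, 0.001, 0.707, -0.707]
wrist_force: [-0.5, 0.5, -0.6]
gripper_width: 0.0287
```

Call:
jog_arm(rows="0 0 0 0 0 0 0.3;0 0 0 0 0 0 0;0 0 0 0 0 0 -0.5;0 0 0 0 0 0 -1;0 0 0 0 0 0 -1;0 0 0 0 0 0 -1;0 0 0 0 0 0 -1;0 0 0 0 0 0 -1;0 0 0 0 0 0.03 -1;0 0 0 0 0 0.1 -1;0 0 0 0 0 0.2 -1;0 0 0 0 0 0.35 -1;0 0 0 -0.5 0 0.5 -1;0 0 0 -0.5 0 0.5 -1;0 0 0 -0.5 0 0.5 -1;0 0 0 -0.5 0 0.5 -1;0 0 0 -0.5 0 0.5 -1;0 0 0 -0.5 0 0.5 -1")

```text
t: 15.22
position: [0.4203, 0.2319, 0.2201]
tcp_rot: [-0.0, 0.001, 0.707, -0.707]
wrist_force: [-0.2, -1.2, -0.9]
gripper_width: 0.0855
```

```bash
python3 - <<'E'
from h import *
for n in ("scene","top"):
    im=vision.read_camera(n); cv2.imwrite(f"pics/{n}4.png",im[:,:,::-1])
print(r.read_state()['position'],proj("scene",[[.619,.2315,.05],[.632,-.1405,.08]]))
a=cv2.imread("pics/scene4.png");cv2.imwrite("pics/c4.png",np.hstack([cv2.resize(a[190:290,290:430],(400,286)),cv2.resize(a[200:300,80:220],(400,286))]))
E
```

```text
[0.42037695 0.23163134 0.21943704] [[389.72100397 227.32906126]
 [173.31812366 234.53480018]]
```

View pics/c4.png

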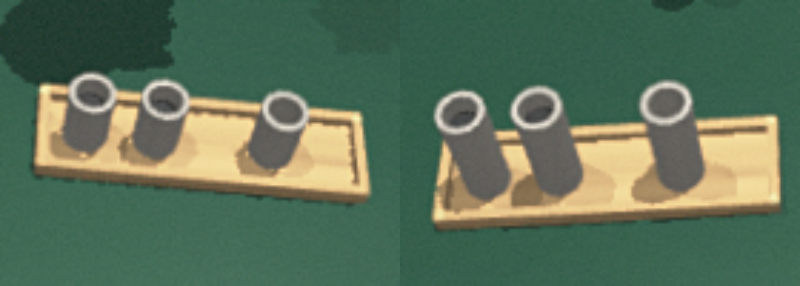

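View pics/top4.png

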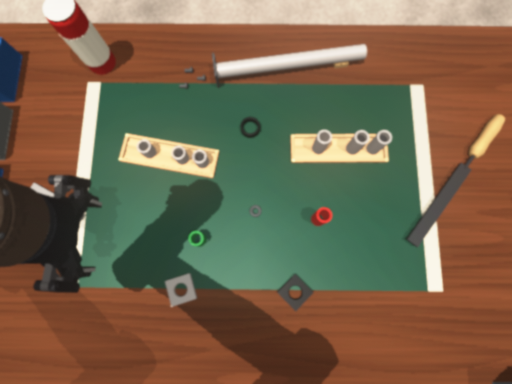

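Both tubes stand upright in line with their pattern pairs. In the scene view the short rim is at about (389,228), against a predicted (390,227), and the long rim is at (174,235). In the top view they are at (146,148) and (324,138). The red and green look-alikes haven't moved, and the gripper is clear of everything.

```bash
python3 -c "
from cell import r
print(r.job_done())"
```

```text
the job is handed in; nothing more can be done
None
```

I stood the long spacer in the tray with the long pattern spacers (right, -y) and the short spacer in the tray with the short ones (left, +y). Both are near y = +45 mm on the row's centre line. I handed the job in at about 15 s of the 58 s allowed.

- **Last pictures:** both tubes were upright on the tray floors, with rims within about 1 px of where I predicted. The look-alikes had not moved and the gripper was clear of everything. I read those rim positions by eye from the crop; I did not fit them again.
- **Disagreement:** the two cameras differed by about 3–4 mm in x on most points. I used the average, and the placing tolerance is 14 mm.
- **Forces:** wrist force readings at the end of each move stayed under about 7 N. No check failed.

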